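# Put the pink spool away and stopper its jar

## Task

Put the pink thread spool into the glass jar and close the jar with its cork stopper. The stopper lies on its side: first stand it upright on the table, cork down, and let go, so that you can take it again squarely from above; then set it straight into the neck until its wooden head sits flat on the rim. Leave the jar standing about where it is and do not disturb the other things.

Things in the scene. Friction and masses are not known exactly. Their poses are not given: they have to be found in the camera images.
- jar: clear glass jar, loose, empty, upright; round body 84 mm across up to 66 mm high, shoulder narrowing to a neck 52 mm across outside from 80 mm to the rim at 94 mm height (glass bead 56 mm across at the rim); bore 44 mm wide, walls 4 mm, inner floor at 6 mm. Origin under the centre of its foot, z up
- jar_rim (a point): centre of the jar's mouth, at the height of the rim (94 mm above the jar's foot); z points up out of the jar
- stopper: stopper, 46 mm long: tapered pale cork plug, 28 mm long, 33 mm across at its free end, 42 mm at the other, in a round dark wooden head 58 mm across, 18 mm thick. Origin at the centre of the plug's free (small) end, z along the axis to the head (head from z = 28 to 46 mm). At first it lies on the head's edge and the plug's end, its z axis 24 degrees above the horizontal
- stopper_head (a point): centre of the stopper's wooden head, 37 mm along its z axis from the small end of the plug
- spool_pink: standing spool of pink thread, 33 mm across, 40 mm high, 22 g. Origin under its centre, z up
- spool_pink_mid (a point): middle of the pink spool, 20 mm above its foot
- spool_gold: standing spool of gold thread, 29 mm across, 46 mm high; to be left alone. Origin under its centre
- spool_white: standing spool of white thread, 35 mm across, 58 mm high; to be left alone. Origin under its centre
- bead_cup: small oval clear cup of lilac beads with a white lid, 46 x 64 x 36 mm; to be left alone. Origin under its centre
- wax_cake: round yellow cake of beeswax, 38 mm across, 13 mm high; to be left alone. Origin under its centre
- pin_tin: round teal tin, 70 mm across, 23 mm high; to be left alone. Origin under its centre
- bead_tower: stack of clear bead boxes with crimson and blue beads, 32 x 83 x 110 mm; to be left alone. Origin under its centre
Things that resemble listed ones, but are neither listed nor needed, are in the scene too. Of the things that look like the stopper, the smaller one is meant.

How it is judged (in metres and radians):
On the way:
1. the stopper stands upright on the table by itself, cork down, let go of (angle between stopper's own z axis and vertical below 0.1 rad and height (world z) of stopper below 0.006 m and contact force between stopper and the arm below 0.05 N and linear speed of stopper below 0.02 m/s), for 0.2 s.
At the end, for the whole second after the job is handed in: The jar stands upright on the table with the pink spool inside it; the stopper is home in its neck, cork down: the plug's small end at least 25 mm below the rim (28 mm is fully home), within 5 mm of the neck's axis and 0.07 rad of straight; everything is at rest and let go of (z of stopper in the frame of jar_rim below -0.025 m and horizontal distance between stopper and jar_rim below 0.005 m and angle between the z axis of stopper and the z axis of jar, either way round below 0.07 rad and z of spool_pink_mid in the frame of jar below 0.05 m and horizontal distance between spool_pink_mid and jar below 0.036 m and angle between jar's own z axis and vertical below 0.05 rad and height (world z) of jar below 0.006 m and linear speed of each of stopper, jar below 0.02 m/s and linear speed of spool_pink below 0.03 m/s); the robot touches nothing.
It fails at once if the jar is tipped by more than 0.3 rad or shoved more than 60 mm (angle between jar's own z axis and vertical above 0.3 rad or distance of jar from where it was at the start of the episode above 0.06 m).
It fails at once if another thing (gold or white spool, bead cup, wax cake, tin, bead boxes) is moved more than 30 mm (distance of any of spool_gold, spool_white, bead_cup, wax_cake, pin_tin, bead_tower from where it was at the start of the episode above 0.03 m).
It also fails if it takes over 72 s, if anything falls off the work surface, if the arm or the gripper's body presses on something with over 40 N, if the wrist force passes 120 N, or if a joint passes its speed limit or range.

## Robot

A 6-joint arm with a two-finger parallel gripper is mounted at the origin on a cart in front of the work surface, level with it; the furniture and walls round the work are solid. World frame = base frame: x ahead of the robot, y to its left, z up, the work surface at z = 0. Lengths are in m, angles in degrees, forces in N, time in s.
With the tool pointing down it reaches from about 0.4 to 0.825 m from the base axis. Payload 7 kg.
Tool frame: the origin (TCP) lies between the finger pads; the fingertips stand 22 mm ahead of it and the grasp point (between the pads) lies 3 mm ahead of it; z points along the fingers, y is the line along which they close (so a half turn about z gives the same grasp; the last joint's range is limited). The gripper opens to 88 mm and grips with 3 to 60 N. Pads are 19 mm wide; open, the fingers measure 130 mm over their backs; the gripper's body (78 mm by 193 mm) begins 47 mm behind the grasp point.
Start: joints at [-58.78, 20.546, 0.682, 0, -70.136, -16.507], TCP at [0.171, -0.653, 0.249] pointing down, gripper open.
Joint ranges: [-176.03, 176.03], [-82.01, 121.73], [-58.28, 71.71], [-173.87, 95.51], [-174.79, -0.11], [-173.66, 173.66]. Speed limits (degrees/s): [136.94, 136.94, 172.46, 180, 180, 180].

## Interface

Orientations are given as [roll, pitch, yaw] about the fixed x, y, z axes, in that order (R = Rz(yaw) Ry(pitch) Rx(roll)).
In Python, from plant import r, vision gives the robot as it stands.
- The arm moves only by the shell command python3 -m pendant 'ROWS' [FORCE]. ROWS is JSON, a list that holds one entry, the list of rows, each a list of 7 numbers: the shift along the tool's x, y, z scaled (see below), then the turn, a rotation vector about the tool's x, y, z scaled (see below), then the opening, from -1 (shut) to 1 (fully open). In form: [[[x, y, z, wx, wy, wz, fingers], ...]]. A call has exactly 8 rows; each row shifts and turns the commanded pose from where the row before left it, along the tool's axes as they then stand; what a row does not reach is not made up. The controller multiplies each number of a shift by 20 mm and each number of a turn by 4 degrees. A row lasts 1/10 s, in which the tool goes at most 50 mm and 8.59 degrees, less where a joint would pass 70% of its speed; a pose out of reach is approached as far as the arm can. A call with a number of a shift or a turn outside -1 to 1 is refused whole. A call with a gripper value outside its range is refused whole. The fingers move at their own pace and stop on an object; FORCE is the grip in N (left out, the last holds). Time passes only in rows, so rows that do not move let the fingers close, or fill a call up. It gives the time, the measured TCP pose, the force, the opening and the grip force at its end, in the units of the state.
- r.get_state(): the state, without advancing time (a new reading comes with each control period).
- vision.capture(name): name is "scene" or "top" or "wrist"; returns a dict with "frame" (384x512x3 uint8, blue, green, red), "depth" (384x512 float32, m along the optical axis (not along the pixel's ray), 0 where there is no reading), "camera_matrix" (3x3 intrinsics, pixels), "k1" (the pictures are not rectified: a ray, as slopes to the right and down, at radius r is drawn at 1 + k1 r^2 times it, then the intrinsics apply), "extrinsics" (4x4, takes a point from world to camera coordinates); the wrist camera has in their place "hand_eye" (4x4, takes a point from camera to tool coordinates, whose origin is the TCP and whose axes are the flange's). Camera axes: x right, y up, looking along -z (the intrinsics and any distortion apply to the point x, -y, -z); pixel columns grow to the right and rows downward; lengths in m; the calibration is good to about 2 mm. A picture is of the moment at which its call begins: read the wrist's pose just before it.
- r.close_job(): hands the job in; it is judged then, once.
The state is a dict: "time_s": time; "joints": joint angles; "qd": joint speeds; "joint_torque": joint torques, N m; "tcp_pos": TCP position; "eef_rot": TCP orientation; "contact_force": force on the tool from outside, world axes, zero at the start; "moment": the same for the moment, N m; "gripper_width": finger opening in m; "gripper_force": force on a finger pad.
Only numpy, scipy, OpenCV 4.12 (cv2) and the standard library are available. Lean on these libraries where they do the work, as an engineer would, in place of code of your own. Each camera call takes 0.05 s, during which the arm holds its last target. There are 200 camera calls.

## Working session

There is one attempt and no reset: what is moved stays moved. The work goes in short steps, Python scripts to look and compute and a shell command to move; the robot and the scene stay as the last step left them, time stands still between calls to the robot, and variables do not carry over. Pictures are saved under pics/ and viewed, at most 13 in all, crops included, and the job is handed in when it is done.

```bash
ls; mkdir -p pics
python3 - <<'E'
from plant import r, vision
import cv2, numpy as np
print(r.get_state())
for n in ("scene","top"):
    c=vision.capture(n); cv2.imwrite(f"pics/{n}0.png",c["frame"]); np.savez(f"pics/{n}0.npz",**c)
    print(n,c["camera_matrix"],c["k1"],c["extrinsics"],(c["depth"]>0).mean())
E
```

```text
pics
{'time_s': 0.0, 'joints': array([-5.87796877e+01,  2.05926670e+01,  6.34262360e-01, -2.01880580e-02,
       -7.01381085e+01, -1.65048180e+01]), 'qd': array([ 0.07150859,  0.07154687,  0.05627084,  0.14336004, -0.02282772,
       -0.07663356]), 'joint_torque': array([ 3.51971694e-04, -5.82717919e+01,  2.93067473e+01,  6.99775279e+00,
        6.99288736e-03, -1.31287738e-04]), 'tcp_pos': array([ 0.17129675, -0.65242511,  0.24761227]), 'eef_rot': array([ 1.79902072e+02, -9.22558079e-03, -1.65291373e+02]), 'contact_force': array([ 0.52481276, -1.12110649,  0.14263533]), 'moment': array([ 0.01947369, -0.00556467, -0.03245615]), 'gripper_force': 0.0, 'gripper_width': 0.08789239719714599}
scene [[460.74563747   0.         261.01673979]
 [  0.         460.74563747 185.55818113]
 [  0.           0.           1.        ]] -0.023931714814987147 [[-0.85584082 -0.51698462  0.01622964  0.54049106]
 [ 0.39010008 -0.62455038  0.6765787  -0.18698041]
 [-0.33964455  0.58537486  0.73619145 -2.05421171]
 [ 0.          0.          0.          1.        ]] 0.95074462890625
top [[416.25306599   0.         258.42504467]
 [  0.         416.25306599 192.50343094]
 [  0.           0.           1.        ]] 0.01613279387922944 [[ 0.0017568  -0.99984901  0.01728787  0.12018557]
 [ 0.9959768   0.00329837  0.08955079 -0.52641603]
 [-0.08959429  0.017061    0.99583221 -1.64617479]
 [ 0.          0.          0.          1.        ]] 0.9960276285807291
```

View pics/scene0.png

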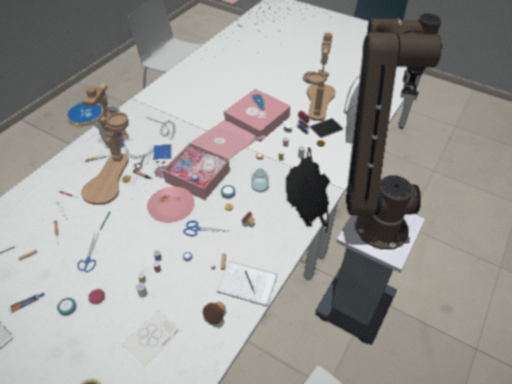

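View pics/top0.png

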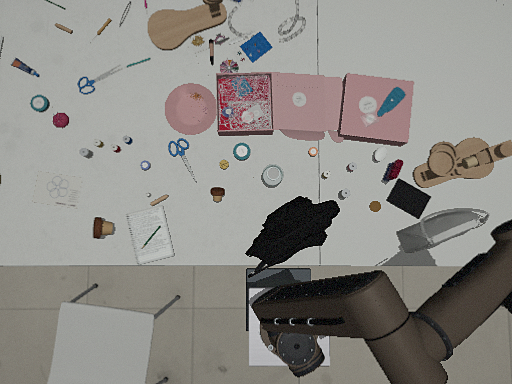

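The top view shows the jar at (272,176), the small stopper at (218,194) and a larger look-alike at (104,227). Small items lie around (300-400,150-210), so I'll zoom in there.

```bash
cat > h.py <<'E'
import numpy as np, cv2
from scipy.spatial.transform import Rotation as R
from plant import r, vision
def T(s):
    M=np.eye(4); M[:3,:3]=R.from_euler('xyz',s['eef_rot'],degrees=True).as_matrix(); M[:3,3]=s['tcp_pos']; return M
def shot(n):
    s=r.get_state(); c=vision.capture(n)
    c['c2w']=T(s)@c['hand_eye'] if n=='wrist' else np.linalg.inv(c['extrinsics'])
    return c
def load(f):
    c=dict(np.load(f)); c['c2w']=np.linalg.inv(c['extrinsics']); return c
def slopes(c,uv):
    k=float(c['k1']); d=np.array([[k,0,0,0]])
    p=cv2.undistortPoints(np.array(uv,float).reshape(-1,1,2),c['camera_matrix'],d[0]).reshape(-1,2)
    return p
def plane(c,uv,z):
    p=slopes(c,uv); M=c['c2w']; d=np.c_[p[:,0],-p[:,1],-np.ones(len(p))]@M[:3,:3].T
    o=M[:3,3]; return o+d*((z-o[2])/d[:,2])[:,None]
def cloud(c):
    h,w=c['depth'].shape; v,u=np.mgrid[:h,:w]; p=slopes(c,np.c_[u.ravel(),v.ravel()]); z=c['depth'].ravel()[:,None]
    P=np.c_[p[:,:1]*z,-p[:,1:]*z,-z]; return (P@c['c2w'][:3,:3].T+c['c2w'][:3,3]).reshape(h,w,3)
def pix(c,P):
    q=(np.linalg.inv(c['c2w'])@np.r_[P,1])[:3]; s=np.array([q[0]/-q[2],-q[1]/-q[2]]); s=s*(1+c['k1']*(s@s))
    return (c['camera_matrix']@np.r_[s,1])[:2]
def mv(goal,yaw=None):
    """rows (sum) needed in tool units from the present pose, tool down"""
    s=r.get_state(); M=T(s); d=M[:3,:3].T@(np.array(goal)-M[:3,3])/0.02
    return d.round(2)
E
python3 - <<'E'
from h import *
c=load('pics/top0.npz'); f=c['frame'][130:225,180:420]
cv2.imwrite('pics/topz.png',cv2.resize(f,None,fx=3.3,fy=3.3,interpolation=cv2.INTER_CUBIC))
P=cloud(c)
for n,uv in dict(jar=(272,176),stop=(218,194),teal=(242,152),yel=(224,165),white=(380,156)).items(): print(n,P[uv[1],uv[0]],plane(c,[uv],0))
E
```

```text
jar [0.59448943 0.06640834 0.01108366] [[0.5959327  0.06585472 0.        ]]
stop [0.5167823  0.28065317 0.05490552] [[0.52150581 0.28505593 0.        ]]
teal [0.69047854 0.18821982 0.02120311] [[0.69448006 0.1887072  0.        ]]
yel [0.63753212 0.26063771 0.01814249] [[0.64037324 0.26184249 0.        ]]
white [ 0.67405414 -0.36729283  0.03546368] [[ 0.68045159 -0.37841817  0.        ]]
```

View pics/topz.png

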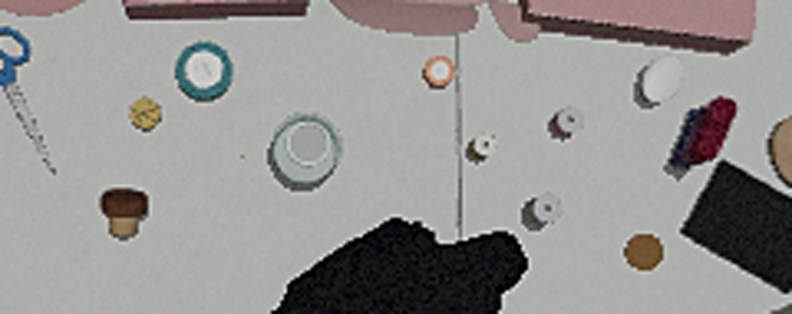

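Crop pixels: jar (303,150), stopper (124,212) with its head toward +x, orange ring (440,71), gold spool (481,148), pink-looking spool (566,122), white spool (542,210), a clear or white cup (660,80), bead tower (703,133). A black cloth-like thing sits below. Next I'll measure these.

Run:
```python
from h import *
for n in ('top','scene'):
    c=load(f'pics/{n}0.npz'); P=cloud(c); c['P']=P
    m=(P[...,2]>0.012)&(c['depth']>0)&(P[...,0]>0.38)&(P[...,0]<0.85)&(abs(P[...,1])<0.6)&(P[...,2]<0.25)
    k,l,st,ce=cv2.connectedComponentsWithStats(m.astype(np.uint8))
    print(n)
    for i in range(1,k):
        if st[i,4]>12:
            q=P[l==i]; a=c['frame'][l==i]
            t=q[q[:,2]>q[:,2].max()-0.008]
            print(st[i,4],ce[i].round(),'lo',q.min(0).round(3),'hi',q.max(0).round(3),'top',t.mean(0).round(3),'bgr',np.median(a,0))
c=load('pics/scene0.npz'); f=c['frame'][95:250,215:345]
cv2.imwrite('pics/scz.png',cv2.resize(f,None,fx=4,fy=4,interpolation=cv2.INTER_CUBIC)[:600])
```

```text
top
5734 [311. 125.] lo [ 0.719 -0.477  0.012] hi [0.85  0.502 0.121] top [ 0.731 -0.011  0.117] bgr [131. 130. 161.]
236 [241. 151.] lo [0.661 0.156 0.013] hi [0.729 0.225 0.032] top [0.694 0.192 0.027] bgr [131.5 128.   94.5]
44 [313. 151.] lo [ 0.681 -0.117  0.012] hi [ 0.714 -0.08   0.022] top [ 0.699 -0.101  0.017] bgr [122. 149. 191.]
140 [380. 153.] lo [ 0.658 -0.395  0.013] hi [ 0.712 -0.343  0.044] top [ 0.687 -0.37   0.039] bgr [182. 186. 183.]
228 [394. 170.] lo [ 0.573 -0.431  0.013] hi [ 0.652 -0.383  0.112] top [ 0.606 -0.406  0.107] bgr [35. 21. 68.]
56 [145. 165.] lo [0.62  0.561 0.012] hi [0.653 0.595 0.025] top [0.639 0.575 0.02 ] bgr [153.  114.5  97.5]
15 [223. 161.] lo [0.646 0.257 0.013] hi [0.659 0.277 0.023] top [0.655 0.265 0.017] bgr [ 78. 142. 164.]
17 [226. 165.] lo [0.625 0.245 0.012] hi [0.654 0.265 0.023] top [0.637 0.257 0.018] bgr [ 81. 135. 152.]
64 [352. 166.] lo [ 0.618 -0.27   0.015] hi [ 0.649 -0.238  0.048] top [ 0.632 -0.257  0.042] bgr [166. 166. 163.]
397 [424. 176.] lo [ 0.551 -0.6    0.012] hi [ 0.653 -0.506  0.148] top [ 0.578 -0.543  0.14
[... 3635 characters left out ...]
 0.452 0.02 ] top [0.701 0.44  0.014] bgr [176. 131. 101.]
47 [187. 255.] lo [0.619 0.564 0.012] hi [0.658 0.599 0.026] top [0.637 0.585 0.02 ] bgr [199. 174. 167.]
56 [223. 261.] lo [0.476 0.492 0.012] hi [0.516 0.559 0.029] top [0.491 0.533 0.025] bgr [131.5 156.5 179.5]
34 [234. 265.] lo [0.422 0.505 0.012] hi [0.473 0.54  0.023] top [0.448 0.52  0.017] bgr [227.  225.5 223. ]
47 [243. 270.] lo [0.382 0.492 0.012] hi [0.424 0.553 0.023] top [0.403 0.523 0.018] bgr [222. 221. 217.]
28 [231. 273.] lo [0.413 0.541 0.012] hi [0.465 0.568 0.019] top [0.438 0.556 0.015] bgr [222. 221. 217.]
27 [234. 280.] lo [0.389 0.563 0.012] hi [0.426 0.596 0.02 ] top [0.408 0.579 0.015] bgr [221. 219. 215.]
```

View pics/scz.png

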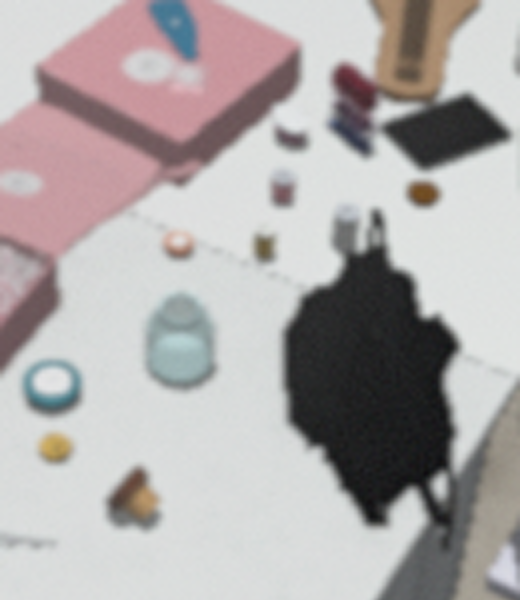

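The pink spool (40 mm) is at about (0.634,-0.255), gold at (0.602,-0.149), white at (0.524,-0.217), and the jar at about (0.597,0.066). The black bag (up to 0.21 m high) is at x<0.51, y<0.107. Next I'll check the path heights.

Run:
```python
from h import *
Q=[]
for n in ('top','scene'):
    c=load(f'pics/{n}0.npz'); P=cloud(c)[c['depth']>0]; Q.append(P)
P=np.vstack(Q)
for y in np.arange(-0.9,0.4,0.1):
    print(round(y,1),[round(float(P[(abs(P[:,0]-x)<.05)&(abs(P[:,1]-y)<.05)][:,2].max(initial=-9)),2) for x in np.arange(0.2,0.95,0.1)])
s=r.get_state();print(mv([0.634,-0.255,0.36]), s['tcp_pos'])
```

```text
-0.9 [0.01, 0.01, 0.01, 0.01, 0.01, 0.02, 0.01, 0.01]
-0.8 [0.01, 0.02, 0.01, 0.01, 0.03, 0.03, 0.03, 0.01]
-0.7 [0.67, 0.01, 0.28, 0.25, 0.03, 0.03, 0.02, 0.01]
-0.6 [0.67, 0.65, 0.65, 0.25, 0.48, 0.44, 0.01, 0.02]
-0.5 [0.7, 0.7, 0.65, 0.15, 0.44, 0.29, 0.09, 0.09]
-0.4 [0.75, 0.74, 0.27, 0.02, 0.29, 0.1, 0.1, 0.1]
-0.3 [0.8, 0.74, 0.01, 0.02, 0.05, 0.09, 0.1, 0.1]
-0.2 [0.82, 0.79, 0.07, 0.14, 0.05, 0.09, 0.1, 0.09]
-0.1 [0.83, 0.82, 0.2, 0.17, 0.05, 0.12, 0.09, 0.07]
-0.0 [0.8, 0.2, 0.21, 0.08, 0.1, 0.12, 0.1, 0.09]
0.1 [0.52, 0.21, 0.09, 0.03, 0.1, 0.01, 0.1, 0.1]
0.2 [0.08, 0.09, 0.01, 0.01, 0.02, 0.04, 0.1, 0.09]
0.3 [0.01, 0.01, 0.01, 0.06, 0.03, 0.02, 0.09, 0.1]
[-27.42  13.36  -5.6 ] [ 0.17132933 -0.65248784  0.2477202 ]
```

```bash
python3 -m pendant '[[[0,0,-0.7,0,0,0.46,1],[0,0,-0.7,0,0,0.46,1],[0,0,-0.7,0,0,0.46,1],[0,0,-0.7,0,0,0.46,1],[0,0,-0.7,0,0,0.46,1],[0,0,-0.7,0,0,0.46,1],[0,0,-0.7,0,0,0.46,1],[0,0,-0.7,0,0,0.45,1]]]'
python3 -m pendant '[[[-0.78,1,0,0,0,0,1],[-0.78,1,0,0,0,0,1],[-0.78,1,0,0,0,0,1],[-0.78,1,0,0,0,0,1],[-0.78,1,0,0,0,0,1],[-0.78,1,0,0,0,0,1],[-0.78,1,0,0,0,0,1],[-0.78,1,0,0,0,0,1]]]'
python3 -m pendant '[[[-0.78,1,0,0,0,0,1],[-0.78,1,0,0,0,0,1],[-0.78,1,0,0,0,0,1],[-0.78,1,0,0,0,0,1],[-0.78,1,0,0,0,0,1],[-0.78,1,0,0,0,0,1],[-0.78,1,0,0,0,0,1],[-0.78,1,0,0,0,0,1]]]'
python3 -m pendant '[[[-1,0.35,0.5,0,0,0,1],[-1,0.35,0.5,0,0,0,1],[-1,0.35,0.5,0,0,0,1],[-1,0.35,0.5,0,0,0,1],[-1,0.35,0.5,0,0,0,1],[-1,0.35,0.5,0,0,0,1],[-1,0.35,0.5,0,0,0,1],[-1,0.35,0.5,0,0,0,1]]]'
python3 - <<'E'
from h import *
c=shot('wrist'); cv2.imwrite('pics/w1.png',c['frame']); np.savez('pics/w1.npz',**c)
print(c['hand_eye'].round(3),c['camera_matrix'],c['k1'])
print(mv([0.634,-0.255,0.15]),r.get_state()['eef_rot'])
E
```

```text
time_s: 0.9
tcp_pos: [0.1714, -0.6526, 0.3606]
eef_rot: [179.9, -0.0, 180.0]
contact_force: [0.0, 0.6, -0.3]
gripper_width: 0.0879
gripper_force: 0.0
time_s: 1.7
tcp_pos: [0.2965, -0.4917, 0.3602]
eef_rot: [180.0, -0.0, -180.0]
contact_force: [1.0, 0.4, -0.6]
gripper_width: 0.0879
gripper_force: 0.0
time_s: 2.5
tcp_pos: [0.4212, -0.3317, 0.3602]
eef_rot: [180.0, -0.0, -180.0]
contact_force: [-0.7, 0.1, 0.4]
gripper_width: 0.0876
gripper_force: 0.0
time_s: 3.3
tcp_pos: [0.5825, -0.2761, 0.2795]
eef_rot: [180.0, -0.0, -180.0]
contact_force: [0.6, -0.3, -0.5]
gripper_width: 0.0872
gripper_force: 0.0
[[ 0.     0.958  0.288  0.078]
 [ 1.    -0.001  0.     0.   ]
 [ 0.001  0.288 -0.958 -0.136]
 [ 0.     0.     0.     1.   ]] [[294.39122182   0.         257.95527806]
 [  0.         294.39122182 194.43358499]
 [  0.           0.           1.        ]] -0.033616934858272725
[-2.5   0.98  6.34] [ 1.79947350e+02 -1.28410757e-01 -1.79921853e+02]
```

View pics/w1.png

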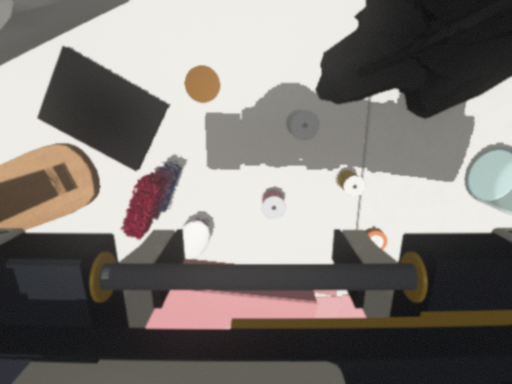

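The wrist view shows the pink spool's top at (274,207), the gold one at (354,185) and the white one at (303,125). I'll refine the pink position from a mask around it.

Run:
```python
from h import *
c=load if 0 else dict(np.load('pics/w1.npz'))
P=cloud(c)
sub=P[185:225,255:295].reshape(-1,3); t=sub[(sub[:,2]>0.03)&(sub[:,2]<.05)]
print('depth top',t.mean(0),np.median(t,0),(t.min(0)+t.max(0))/2)
print(plane(c,[(274,207)],0.04))
sub=P[150:210,465:512].reshape(-1,3); t=sub[(sub[:,2]>0.085)&(sub[:,2]<.11)];print('jar',len(t),t.mean(0) if len(t) else 0)
```

```text
depth top [ 0.63460564 -0.25585324  0.0383362 ] [ 0.63465043 -0.25586156  0.03863638] [ 0.63537447 -0.25569381  0.03535978]
[[ 0.6343571  -0.25449903  0.04      ]]
jar 0 0
```

```bash
python3 -m pendant '[[[-0.84,0.33,1,0,0,0,1],[-0.84,0.33,1,0,0,0,1],[-0.84,0.33,1,0,0,0,1],[0,0,1,0,0,0,1],[0,0,1,0,0,0,1],[0,0,1,0,0,0,1],[0,0,1,0,0,0,1],[0,0,1,0,0,0,1]]]'
python3 -m pendant '[[[0,0,1,0,0,0,1],[0,0,1,0,0,0,1],[0,0,1,0,0,0,1],[0,0,0.54,0,0,0,1],[0,0,0,0,0,0,-0.6],[0,0,0,0,0,0,-0.6],[0,0,0,0,0,0,-0.6],[0,0,0,0,0,0,-0.6]]]' 15
python3 -m pendant '[[[0,0,0,0,0,0,-0.6],[0,0,0,0,0,0,-0.6],[0,0,0,0,0,0,-0.6],[0,0,0,0,0,0,-0.6],[0,0,-1,0,0,0,-0.6],[0,0,-1,0,0,0,-0.6],[0,0,-1,0,0,0,-0.6],[0,0,-1,0,0,0,-0.6]]]'
```

```text
time_s: 4.15
tcp_pos: [0.6319, -0.2565, 0.1193]
eef_rot: [-180.0, 0.0, -180.0]
contact_force: [-0.9, 1.1, 1.0]
gripper_width: 0.0876
gripper_force: 0.0
time_s: 4.95
tcp_pos: [0.6319, -0.2569, 0.051]
eef_rot: [-180.0, 0.1, -180.0]
contact_force: [-0.3, -0.2, -0.1]
gripper_width: 0.0608
gripper_force: 0.0
time_s: 5.75
tcp_pos: [0.631, -0.2568, 0.1304]
eef_rot: [180.0, -0.0, -180.0]
contact_force: [0.0, 1.0, -0.1]
gripper_width: 0.0325
gripper_force: 15.0
```

```bash
python3 -m pendant '[[[0,0,-1,0,0,0,-0.6],[0,0.6,-1,0,0,0,-0.6],[0,1,-1,0,0,0,-0.6],[0,1,-1,0,0,0,-0.6],[0,1,-1,0,0,0,-0.6],[0,1,0,0,0,0,-0.6],[0,1,0,0,0,0,-0.6],[0,1,0,0,0,0,-0.6]]]'
python3 -m pendant '[[[0,1,0,0,0,0,-0.6],[0,1,0,0,0,0,-0.6],[0.3,1,0,0,0,0,-0.6],[0.3,1,0,0,0,0,-0.6],[0.3,0,0,0,0,0,-0.6],[0.3,0,0,0,0,0,-0.6],[0,0,0,0,0,0,-0.6],[0,0,0,0,0,0,-0.6]]]'
python3 - <<'E'
from h import *
c=shot('wrist'); cv2.imwrite('pics/w2.png',c['frame']); np.savez('pics/w2.npz',**c)
P=cloud(c)
m=(abs(P[...,0]-.597)<.05)&(abs(P[...,1]-.066)<.05)
for a,b in ((.084,.104),(.07,.084),(.05,.07)):
    q=P[m&(P[...,2]>a)&(P[...,2]<b)]; print(len(q), (q.min(0)+q.max(0))/2 if len(q) else '', q.min(0),q.max(0))
E
```

```text
time_s: 6.55
tcp_pos: [0.631, -0.1239, 0.23]
eef_rot: [180.0, 0.0, -180.0]
contact_force: [-0.1, -1.0, -0.3]
gripper_width: 0.0323
gripper_force: 15.0
time_s: 7.35
tcp_pos: [0.6071, -0.0455, 0.2299]
eef_rot: [-180.0, 0.0, 180.0]
contact_force: [0.5, 0.8, -0.3]
gripper_width: 0.032
gripper_force: 15.0
1090 [0.59711724 0.06573966 0.08970089] [0.57024894 0.03892759 0.08401946] [0.62398555 0.09255173 0.09538232]
1182 [0.59802786 0.06243461 0.07699959] [0.56349683 0.029733   0.07000666] [0.63255888 0.09513623 0.08399251]
1403 [0.59726017 0.06415937 0.06005303] [0.5555024  0.02416659 0.05012311] [0.63901795 0.10415214 0.06998294]
```

View pics/w2.png

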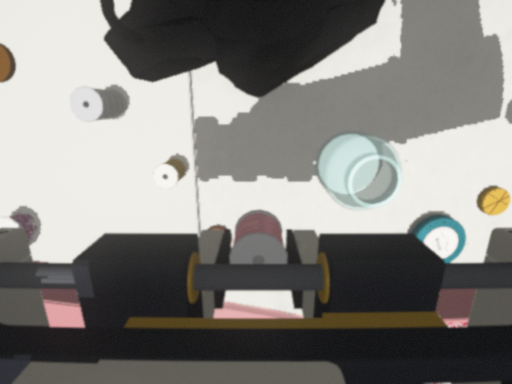

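The jar's rim centre is (0.597,0.0657), with its ellipse at (374,180) in the image. The spool hangs straight between the fingers at (258,245). Checking the spool's offset in the hand next.

Run:
```python
from h import *
c=dict(np.load('pics/w2.npz')); P=cloud(c); hsv=cv2.cvtColor(c['frame'],cv2.COLOR_BGR2HSV)
p=P[212:235,236:280].reshape(-1,3); p=p[(p[:,2]>.15)&(p[:,2]<.25)]
print(p.min(0),p.max(0))
b=p[p[:,2]<p[:,2].min()+.012]; print('front x', b[:,0].min(), 'y', (b[:,1].min()+b[:,1].max())/2)
s=r.get_state(); print(s['tcp_pos'], mv([0.594,0.066,0.13]))
```

```text
[ 0.59454346 -0.06035505  0.17886322] [ 0.60668537 -0.03125011  0.21939404]
front x 0.595335855758813 y -0.04580258135373746
[ 0.60721398 -0.04546385  0.22988397] [0.66 5.57 4.99]
```

```bash
python3 -m pendant '[[[0.11,0.93,0,0,0,0,-0.6],[0.11,0.93,0,0,0,0,-0.6],[0.11,0.93,0,0,0,0,-0.6],[0.11,0.93,0,0,0,0,-0.6],[0.12,0.93,0,0,0,0,-0.6],[0.12,0.92,0,0,0,0,-0.6],[0,0,0.8,0,0,0,-0.6],[0,0,0.8,0,0,0,-0.6]]]'
python3 -m pendant '[[[0,0,0.8,0,0,0,-0.6],[0,0,0.5,0,0,0,-0.6],[0,0,0.4,0,0,0,-0.6],[0,0,0.4,0,0,0,-0.6],[0,0,0.4,0,0,0,-0.6],[0,0,0.4,0,0,0,-0.6],[0,0,0.4,0,0,0,-0.6],[0,0,0.4,0,0,0,-0.6]]]'; python3 -c "
from h import *
s=r.get_state();print(s['tcp_pos'],s['contact_force'],mv([.5935,.066,.124]))"
```

```text
time_s: 8.2
tcp_pos: [0.594, 0.067, 0.1978]
eef_rot: [180.0, 0.1, -179.9]
contact_force: [0.1, -0.3, -0.4]
gripper_width: 0.0319
gripper_force: 15.0
time_s: 9.0
tcp_pos: [0.5934, 0.0666, 0.1232]
eef_rot: [180.0, 0.0, -180.0]
contact_force: [1.1, 0.6, 0.1]
gripper_width: 0.0323
gripper_force: 15.0
[0.59344112 0.06661794 0.12321999] [1.10447036 0.57424612 0.06551781] [-0.   -0.03 -0.04]
```

```bash
python3 -m pendant '[[[0,0,0,0,0,0,1],[0,0,0,0,0,0,1],[0,0,0,0,0,0,1],[0,0,0,0,0,0,1],[0,0,-1,0,0,0,1],[0,0,-1,0,0,0,1],[0,0,-1,0,0,0,1],[0,0,-1,0,0,0,1]]]'
python3 -m pendant '[[[0,1,-1,0,0,0,1],[0,1,-1,0,0,0,1],[0,1,0,0,0,0,1],[0,1,0,0,0,0,1],[0,1,0,0,0,0,1],[0,1,0,0,0,0,1],[0,1,0,0,0,0,1],[0,1,0,0,0,0,1]]]'
python3 -m pendant '[[[0,1,0,0,0,0,1],[0,1,0,0,0,0,1],[0,0.7,0,0,0,0,1],[0,0,0,0,0,0,1],[0,0,0,0,0,0,1],[0,0,0,0,0,0,1],[0,0,0,0,0,0,1],[0,0,0,0,0,0,1]]]'
python3 - <<'E'
from h import *
c=shot('wrist'); cv2.imwrite('pics/w3.png',c['frame']); np.savez('pics/w3.npz',**c)
P=cloud(c); m=(abs(P[...,0]-.52)<.06)&(abs(P[...,1]-.286)<.06)&(P[...,2]>.008)&(P[...,2]<.08)
q=P[m]; print(len(q),q.min(0),q.max(0))
hsv=cv2.cvtColor(c['frame'],cv2.COLOR_BGR2HSV); V=hsv[...,2]
for n,mm in (('head',m&(V<110)),('cork',m&(V>=110))):
    a=P[mm]; print(n,len(a),a.mean(0),a.min(0),a.max(0))
print(r.get_state()['tcp_pos'])
E
```

```text
time_s: 9.8
tcp_pos: [0.5934, 0.0666, 0.2049]
eef_rot: [180.0, 0.0, -180.0]
contact_force: [0.3, -0.6, -0.1]
gripper_width: 0.0862
gripper_force: 0.0
time_s: 10.6
tcp_pos: [0.5932, 0.2283, 0.2434]
eef_rot: [-180.0, -0.0, -180.0]
contact_force: [1.3, -0.4, -0.0]
gripper_width: 0.0874
gripper_force: 0.0
time_s: 11.4
tcp_pos: [0.5934, 0.28, 0.244]
eef_rot: [180.0, 0.0, 180.0]
contact_force: [1.1, -0.3, 0.9]
gripper_width: 0.0876
gripper_force: 0.0
1924 [0.49286945 0.2559853  0.00972699] [0.55174523 0.31326564 0.05964227]
head 1639 [0.52736289 0.2867204  0.04230722] [0.49607889 0.2559853  0.00972699] [0.55174523 0.31326564 0.05964227]
cork 285 [0.50241811 0.27942726 0.03174195] [0.49286945 0.26097503 0.01749531] [0.52014002 0.29703917 0.04475011]
[0.59337548 0.2801092  0.24395688]
```

View pics/w3.png

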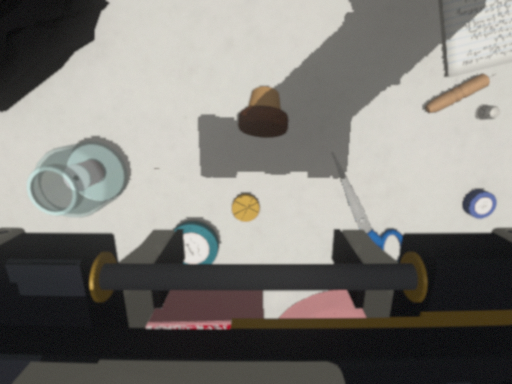

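The stopper's head is at (263,121) with the cork at (265,95) pointing to -x, and the spool is inside the jar at about (85,170). Measuring the stopper's yaw next.

Run:
```python
from h import *
c=dict(np.load('pics/w3.npz')); P=cloud(c)
m=(abs(P[...,0]-.52)<.06)&(abs(P[...,1]-.286)<.06)&(P[...,2]>.008)
V=c['frame'].max(2)
x=c['frame'][70:150,240:290].astype(int)
print(np.c_[np.arange(74,146,4),V[74:146:4,264]].T)
thr,_=cv2.threshold(V[m].reshape(-1,1),0,255,cv2.THRESH_OTSU); print(thr)
for n,mm in (('head',m&(V<80)),('cork',m&(V>=80))):
    a=P[mm]; k,_,st,ce=cv2.connectedComponentsWithStats(mm.astype(np.uint8)); print(n,len(a),a.mean(0),a.min(0),a.max(0),(a.min(0)+a.max(0))/2,st[1:].tolist()[:5])
    w,v=np.linalg.eigh(np.cov(a[:,:2].T)); print(w,np.degrees(np.arctan2(v[1],v[0])))
    rr=cv2.minAreaRect((a[:,:2]*1000).astype(np.float32)); print(rr)
```

```text
[[ 74  78  82  86  90  94  98 102 106 110 114 118 122 126 130 134 138 142]
 [215 214 213 169 173 122 106 103  71  61  62  59  51  51  48  48 100 112]]
56.0
head 45737 [0.56442908 0.28858716 0.30945502] [0.51475837 0.22600571 0.01017033] [0.57998488 0.34599966 0.37957706] [0.54737162 0.28600268 0.19487369] [[29, 5, 1, 1, 1], [67, 6, 1, 1, 1], [95, 10, 1, 1, 1], [17, 14, 1, 1, 1], [33, 14, 1, 1, 1]]
[7.14748495e-05 1.39249867e-03] [-179.79359899   90.20640101]
((547.361083984375, 286.0087890625), (119.9951400756836, 65.21133422851562), 89.97479248046875)
cork 7136 [0.55787894 0.27229736 0.30656579] [0.49286945 0.22606033 0.00972699] [0.57096826 0.34598744 0.37957706] [0.53191886 0.28602389 0.19465202] [[330, 0, 1, 1, 1], [436, 0, 1, 1, 1], [475, 0, 1, 1, 1], [502, 0, 1, 1, 1], [511, 0, 1, 1, 1]]
[0.00032526 0.00054511] [-135.53841348  134.46158652]
((549.4631958007812, 278.4306640625), (90.92593383789062, 100.37183380126953), 38.23897933959961)
```

Missed the upper height limit; fixing that with an image-region mask.

Run:
```python
from h import *
c=dict(np.load('pics/w3.npz')); P=cloud(c)
m=(abs(P[...,0]-.52)<.06)&(abs(P[...,1]-.286)<.06)&(P[...,2]>.008)&(P[...,2]<.08)
V=cv2.medianBlur(c['frame'].max(2),3)
C={}
for n,mm in (('head',m&(V<80)),('cork',m&(V>=85))):
    k,l,st,ce=cv2.connectedComponentsWithStats(mm.astype(np.uint8)); i=1+st[1:,4].argmax(); a=P[l==i]
    print(n,len(a),a.mean(0),a.min(0),a.max(0),(a.min(0)+a.max(0))/2,ce[i],st[i])
    w,v=np.linalg.eigh(np.cov(a[:,:2].T)); print(np.degrees(np.arctan2(v[1],v[0])), cv2.minAreaRect((a[:,:2]*1000).astype(np.float32)))
    C[n]=ce[i]
a=plane(c,[C['cork'],C['head']],0.04); d=a[1]-a[0]; print(a,np.degrees(np.arctan2(d[1],d[0])))
```

```text
head 1305 [0.53166882 0.2860247  0.04396223] [0.51475837 0.25729883 0.01017033] [0.55169918 0.31326564 0.05964227] [0.53322877 0.28528223 0.0349063 ] [263.43831418 121.52796935] [ 238  106   50   32 1305]
[178.09221936  88.09221936] ((533.2315673828125, 285.2804260253906), (36.93864440917969, 55.964439392089844), 0.029350046068429947)
cork 574 [0.50516751 0.28580362 0.0337137 ] [0.49286945 0.25946101 0.01749531] [0.52133789 0.30451095 0.05128944] [0.50710367 0.28198598 0.03439238] [263.17595819  97.15679443] [240  86  40  27 574]
[-172.08491916   97.91508084] ((505.8070373535156, 280.87774658203125), (25.614065170288086, 46.362548828125), 7.141017913818359)
[[0.50538727 0.28568339 0.04      ]
 [0.53154862 0.28610918 0.04      ]] 0.932450346663258
```

Head centre is at about (0.533,0.2855,0.030) with the axis along +x. I'll tilt the tool 32° about its y first.

```bash
python3 -m pendant '[[[0,0,0,0,1,0,1],[0,0,0,0,1,0,1],[0,0,0,0,1,0,1],[0,0,0,0,1,0,1],[0,0,0,0,1,0,1],[0,0,0,0,1,0,1],[0,0,0,0,1,0,1],[0,0,0,0,1,0,1]]]'
python3 -c "
from h import *
s=r.get_state();M=T(s);d=M[:3,2];print(s['joints'],d)
g=np.array([.5333,.2855,.030])-.003*d;print(mv(g-.1*d),mv(g))"
```

```text
time_s: 12.25
tcp_pos: [0.5936, 0.2803, 0.2439]
eef_rot: [180.0, -32.1, -180.0]
contact_force: [-0.3, 0.4, -1.3]
gripper_width: 0.0873
gripper_force: 0.0
[  32.4077591    37.15940029   27.69662266  -17.4154297  -107.68563861
 -123.68031349] [-5.31994026e-01  4.11779536e-05 -8.46748106e-01]
[-3.14  0.26  5.51] [-3.14  0.26 10.51]
```

```bash
python3 -m pendant '[[[-0.63,0.05,0.9,0,0,0,1],[-0.63,0.05,0.9,0,0,0,1],[-0.63,0.05,0.9,0,0,0,1],[-0.63,0.05,0.9,0,0,0,1],[-0.62,0.06,0.9,0,0,0,1],[0,0,0.7,0,0,0,1],[0,0,0.7,0,0,0,1],[0,0,0.7,0,0,0,1]]]'
python3 -m pendant '[[[0,0,0.7,0,0,0,1],[0,0,0.6,0,0,0,1],[0,0,0.6,0,0,0,1],[0,0,0.6,0,0,0,1],[0,0,0.5,0,0,0,1],[0,0,0.4,0,0,0,1],[0,0,0.4,0,0,0,1],[0,0,0.1,0,0,0,1]]]'
python3 - <<'E'
from h import *
s=r.get_state();print(s['tcp_pos'],s['contact_force'],mv(np.array([.5333,.2855,.030])-.003*T(s)[:3,2]))
c=shot('wrist'); cv2.imwrite('pics/w4.png',c['frame'])
E
```

```text
time_s: 13.05
tcp_pos: [0.5763, 0.2856, 0.098]
eef_rot: [180.0, -32.0, -180.0]
contact_force: [0.5, 0.7, 0.1]
gripper_width: 0.0874
gripper_force: 0.0
time_s: 13.85
tcp_pos: [0.5345, 0.2856, 0.0316]
eef_rot: [-180.0, -32.1, -180.0]
contact_force: [-0.3, -0.3, -0.6]
gripper_width: 0.0879
gripper_force: 0.0
[0.53454535 0.2856485  0.03159471] [-0.33216259 -0.31933782 -0.55007578] [ 0.01 -0.01 -0.05]
```

View pics/w4.png

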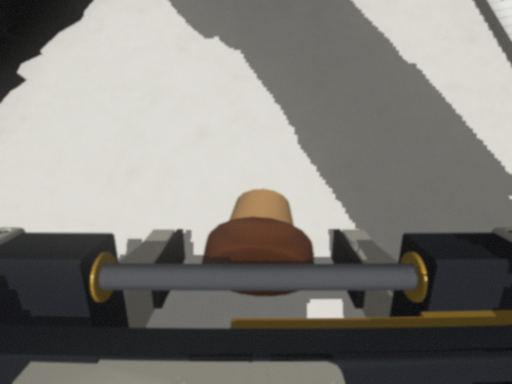

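The stopper sits centred between the fingers: head at (259,255), cork at (263,210). Close, lift and rotate.

```bash
python3 -m pendant '[[[0,0,0,0,0,0,-0.2],[0,0,0,0,0,0,-0.2],[0,0,0,0,0,0,-0.2],[0,0,0,0,0,0,-0.2],[0,0,0,0,0,0,-0.2],[0,0,0,0,0,0,-0.2],[0.27,0,-0.42,0,0,0,-0.2],[0.53,0,-0.85,0,0,0,-0.2]]]' 30
python3 -m pendant '[[[0.53,0,-0.85,0,0,0,-0.2],[0.27,0,-0.42,0,0,0,-0.2],[0,0,0,0,-1,0,-0.2],[0,0,0,0,-1,0,-0.2],[0,0,0,0,-1,0,-0.2],[0,0,0,0,-1,0,-0.2],[0,0,0,0,-1,0,-0.2],[0,0,0,0,-1,0,-0.2]]]'
python3 -m pendant '[[[0,0,0,0,-1,0,-0.2],[0,0,0,0,-1,0,-0.2],[0,0,0,0,-1,0,-0.2],[0,0,0,0,-1,0,-0.2],[0,0,0,0,-1,0,-0.2],[0,0,0,0,-1,0,-0.2],[0,0,0,0,-1,0,-0.2],[0,0,0,0,-1,0,-0.2]]]'
python3 -m pendant '[[[0,0,0,0,-1,0,-0.2],[0,0,0,0,-1,0,-0.2],[0,0,0,0,-0.5,0,-0.2],[0,0,0,0,0,0,-0.2],[0,0,0,0,0,0,-0.2],[0,0,0,0,0,0,-0.2],[0,0,0,0,0,0,-0.2],[0,0,0,0,0,0,-0.2]]]'
python3 - <<'E'
from h import *
s=r.get_state();print(s['joints'],T(s)[:3,2])
c=shot('wrist'); np.savez('pics/w5.npz',**c); cv2.imwrite('pics/w5.png',c['frame'])
E
```

```text
time_s: 14.7
tcp_pos: [0.5342, 0.2853, 0.0617]
eef_rot: [-179.9, -32.2, 180.0]
contact_force: [0.3, -0.3, -0.3]
gripper_width: 0.0581
gripper_force: 30.0
time_s: 15.5
tcp_pos: [0.5351, 0.2859, 0.093]
eef_rot: [179.9, -7.8, -180.0]
contact_force: [-0.5, -0.4, -0.5]
gripper_width: 0.0574
gripper_force: 30.0
time_s: 16.3
tcp_pos: [0.5502, 0.2797, 0.1192]
eef_rot: [-180.0, 19.8, -178.4]
contact_force: [0.8, 0.3, -0.4]
gripper_width: 0.0577
gripper_force: 30.0
time_s: 17.1
tcp_pos: [0.5742, 0.2721, 0.1609]
eef_rot: [179.5, 23.8, -177.3]
contact_force: [0.2, -0.0, -0.2]
gripper_width: 0.0573
gripper_force: 30.0
[  47.0946328    10.54823439  -44.53231123   44.27625857  -23.21772557
 -173.60123082] [ 0.40216829  0.02844224 -0.91512387]
```

View pics/w5.png

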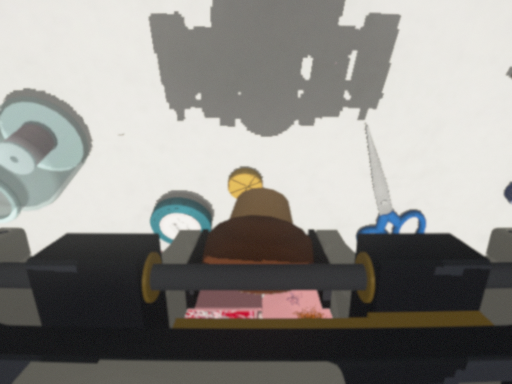

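Joint 6 hit its limit (-173.6°). Yawing the held stopper about the vertical to radial alignment relieves it.

```bash
python3 -m pendant '[[[0,0,0,-0.34,0,-0.77,-0.2],[0,0,0,-0.34,0,-0.77,-0.2],[0,0,0,-0.34,0,-0.77,-0.2],[0,0,0,-0.34,0,-0.77,-0.2],[0,0,0,-0.34,0,-0.77,-0.2],[0,0,0,-0.34,0,-0.77,-0.2],[0,0,0,-0.34,0,-0.77,-0.2],[0,0,0,-0.34,0,-0.77,-0.2]]]'
python3 - <<'E'
from h import *
s=r.get_state();print(s['joints'],T(s)[:3,:3])
E
```

```text
time_s: 17.95
tcp_pos: [0.574, 0.272, 0.1612]
eef_rot: [179.5, 24.0, -150.2]
contact_force: [0.4, 0.2, -1.3]
gripper_width: 0.0574
gripper_force: 30.0
[  45.51625127    9.78224865  -38.18304482   17.68591215  -19.53934254
 -121.12525396] [[-0.79257795 -0.50014845  0.34881474]
 [-0.45392985  0.86590062  0.21015185]
 [-0.40714602  0.0082243  -0.91332605]]
```

```bash
python3 -m pendant '[[[0,0,0,-0.407,0.008,-0.913,-0.2],[0,0,0,-0.407,0.008,-0.913,-0.2],[0,0,0,-0.407,0.008,-0.913,-0.2],[0,0,0,-0.407,0.008,-0.913,-0.2],[0,0,0,-0.407,0.008,-0.913,-0.2],[0,0,0,-0.407,0.008,-0.913,-0.2],[0,0,0,-0.407,0.008,-0.913,-0.2],[0,0,0,-0.407,0.008,-0.913,-0.2]]]'
python3 -m pendant '[[[0,0,0,-0.407,0.008,-0.913,-0.2],[0,0,0,-0.407,0.008,-0.913,-0.2],[0,0,0,-0.407,0.008,-0.913,-0.2],[0,0,0,-0.407,0.008,-0.913,-0.2],[0,0,0,-0.407,0.008,-0.913,-0.2],[0,0,0,-0.407,0.008,-0.913,-0.2],[0,0,0,-0.407,0.008,-0.913,-0.2],[0,0,0,-0.407,0.008,-0.913,-0.2]]]'
python3 - <<'E'
from h import *
s=r.get_state();print(s['joints'],T(s)[:3,:3],mv([.52,.31,.12]))
E
```

```text
time_s: 18.75
tcp_pos: [0.5742, 0.2722, 0.1613]
eef_rot: [179.5, 24.1, -118.2]
contact_force: [-0.3, 0.1, -0.2]
gripper_width: 0.0573
gripper_force: 30.0
time_s: 19.55
tcp_pos: [0.5743, 0.272, 0.1612]
eef_rot: [179.5, 24.0, -86.2]
contact_force: [-0.2, -0.1, 0.1]
gripper_width: 0.0574
gripper_force: 30.0
[ 28.84895283  19.12512323  -6.98214969 -26.5137013  -56.66754767
 -11.60055502] [[ 0.06033262 -0.99753139 -0.03593179]
 [-0.91119576 -0.06973631  0.4060285 ]
 [-0.40753192  0.00824413 -0.91315375]] [-1.05  2.56  2.75]
```

```bash
python3 -m pendant '[[[0,0,0,0,-0.85,0,-0.2],[0,0,0,0,-0.85,0,-0.2],[0,0,0,0,-0.8,0,-0.2],[0,0.5,0,0,0,0,-0.2],[0,0.7,0,0,0,0,-0.2],[0,0.7,0,0,0,0,-0.2],[0,0.7,0,0,0,0,-0.2],[0,0,0,0,0,0,-0.2]]]'
python3 - <<'E'
from h import *
s=r.get_state();print(s['eef_rot'],s['tcp_pos'],mv([.52,.31,.05]),mv([.52,.31,.04])-mv([.52,.31,.05]))
M=T(s); R0=R.from_euler('xyz',[180,-32.1,180],degrees=True).as_matrix(); a=np.radians(24.06)
u=M[:3,:3]@R0.T@np.array([np.cos(a),0,np.sin(a)]); print('stopper axis est',u)
E
```

```text
time_s: 20.35
tcp_pos: [0.52, 0.269, 0.1627]
eef_rot: [179.5, 34.1, -86.3]
contact_force: [0.5, 0.6, -0.4]
gripper_width: 0.0573
gripper_force: 30.0
[179.49545044  34.05729941 -86.34474163] [0.51998527 0.26895184 0.16273334] [ 1.46 -0.18  5.82] [ 0.28 -0.01  0.41]
stopper axis est [ 0.00753993 -0.00330057  0.99996613]
```

```bash
python3 -m pendant '[[[0.18,-0.02,0.8,0,0,0,-0.2],[0.18,-0.02,0.8,0,0,0,-0.2],[0.18,-0.02,0.8,0,0,0,-0.2],[0.18,-0.02,0.8,0,0,0,-0.2],[0.18,-0.02,0.8,0,0,0,-0.2],[0.18,-0.02,0.8,0,0,0,-0.2],[0.18,-0.02,0.6,0,0,0,-0.2],[0.2,-0.03,0.42,0,0,0,-0.2]]]'
python3 -m pendant '[[[0.06,0,0.08,0,0,0,-0.2],[0.06,0,0.08,0,0,0,-0.2],[0.06,0,0.08,0,0,0,-0.2],[0.05,0,0.08,0,0,0,-0.2],[0,0,0,0,0,0,-0.2],[0,0,0,0,0,0,-0.2],[0,0,0,0,0,0,-0.2],[0,0,0,0,0,0,-0.2]]]'
```

```text
time_s: 21.15
tcp_pos: [0.522, 0.3099, 0.0475]
eef_rot: [179.4, 34.0, -86.5]
contact_force: [0.1, -0.7, -1.2]
gripper_width: 0.0575
gripper_force: 30.0
time_s: 21.95
tcp_pos: [0.5223, 0.3094, 0.0415]
eef_rot: [179.5, 34.1, -86.4]
contact_force: [-0.4, -0.4, -1.1]
gripper_width: 0.0577
gripper_force: 30.0
```

```bash
python3 -m pendant '[[[0.03,0,0.04,0,0,0,-0.2],[0.03,0,0.04,0,0,0,-0.2],[0,0,0,0,0,0,-0.2],[0,0,0,0,0,0,-0.2],[0,0,0,0,0,0,-0.2],[0,0,0,0,0,0,-0.2],[0,0,0,0,0,0,-0.2],[0,0,0,0,0,0,-0.2]]]'
python3 - <<'E'
from h import *
f=[]
c=shot('scene'); P=cloud(c); q=P[(abs(P[...,0]-.52)<.05)&(abs(P[...,1]-.31)<.05)&(P[...,2]>0.003)&(P[...,2]<.03)]
print(r.get_state()['contact_force'],len(q))
cv2.imwrite('pics/s2.png',cv2.resize(c['frame'][160:280,200:330],None,fx=4.5,fy=4.5,interpolation=cv2.INTER_CUBIC))
E
```

```text
time_s: 22.75
tcp_pos: [0.5224, 0.3099, 0.0407]
eef_rot: [179.5, 34.1, -86.4]
contact_force: [-2.6, -1.6, 9.7]
gripper_width: 0.0578
gripper_force: 30.0
[-2.76201831 -1.30573354  9.39402416] 62
```

View pics/s2.png

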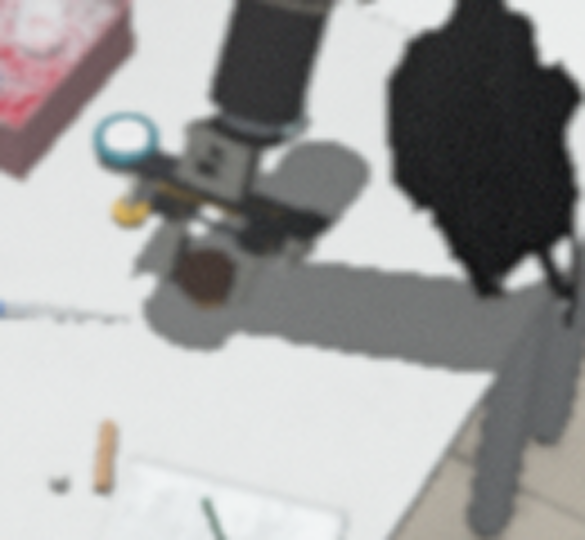

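Contact at 9.5 N: the dark head faces up and the stopper is upright on the table, at (205,275) in the crop. Release and retreat along the tool axis.

```bash
python3 -m pendant '[[[0,0,0,0,0,0,1],[0,0,0,0,0,0,1],[0,0,0,0,0,0,1],[0,0,0,0,0,0,1],[0,0,0,0,0,0,1],[0,0,0,0,0,0,1],[0,0,-0.5,0,0,0,1],[0,0,-1,0,0,0,1]]]'
python3 -m pendant '[[[0,0,-1,0,0,0,1],[0,0,-1,0,0,0,1],[0,0,-1,0,0,0,1],[0,0,-1,0,0,0,1],[0,0,-1,0,0,0,1],[0,0,-1,0,0,0,1],[0,0,-1,0,0,0,1],[0,0,-1,0,0,0,1]]]'
python3 - <<'E'
from h import *
c=shot('wrist'); np.savez('pics/w6.npz',**c); cv2.imwrite('pics/w6.png',c['frame'])
P=cloud(c); q=P[(abs(P[...,0]-.52)<.05)&(abs(P[...,1]-.31)<.05)&(P[...,2]>0.005)&(P[...,2]<.08)]
t=q[q[:,2]>q[:,2].max()-.01]; print(len(t),t.mean(0),t.min(0),t.max(0)); A=np.c_[t[:,:2],np.ones(len(t))]; print('slope',np.linalg.lstsq(A,t[:,2],rcond=None)[0])
s=r.get_state(); print(s['tcp_pos'],s['joints'])
E
```

```text
time_s: 23.6
tcp_pos: [0.5228, 0.292, 0.0637]
eef_rot: [179.3, 34.0, -86.5]
contact_force: [0.2, 0.0, -0.2]
gripper_width: 0.0875
gripper_force: 0.0
time_s: 24.4
tcp_pos: [0.5306, 0.2015, 0.1994]
eef_rot: [179.6, 34.0, -86.4]
contact_force: [0.1, 0.2, 0.3]
gripper_width: 0.088
gripper_force: 0.0
1540 [0.52002354 0.30541671 0.04456729] [0.49097858 0.28158496 0.03699043] [0.54835934 0.34000279 0.04692821]
slope [-0.00331501  0.05471603  0.02957999]
[0.5320414 0.2002849 0.2022637] [ 16.42216068  13.5590678   -9.16851186 -37.25368491 -64.39710972
   3.06700603]
```

View pics/w6.png

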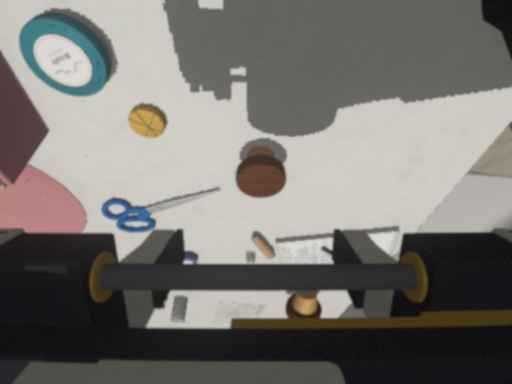

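The stopper stands upright by itself with its head at (261,172). Levelling the tool and refining the head centre.

```bash
python3 -m pendant '[[[0,0,0,0,1,0,1],[0,0,0,0,1,0,1],[0,0,0,0,1,0,1],[0,0,0,0,1,0,1],[0,0,0,0,1,0,1],[0,0,0,0,1,0,1],[0,0,0,0,1,0,1],[0,0,0,0,1,0,1]]]'
python3 -m pendant '[[[-0.4,0,0,0,0.51,0,1],[-0.8,0.1,0,0,0,0,1],[-0.8,0.1,0,0,0,0,1],[-0.8,0.1,0,0,0,0,1],[-0.6,0.1,0,0,0,0,1],[0,0,0,0,0,0,1],[0,0,0,0,0,0,1],[0,0,0,0,0,0,1]]]'
python3 - <<'E'
from h import *
c=shot('wrist'); P=cloud(c); m=(abs(P[...,0]-.52)<.05)&(abs(P[...,1]-.31)<.05)
for lo in (.040,.0425):
  q=P[m&(P[...,2]>lo)&(P[...,2]<.055)]
  e,rad=cv2.minEnclosingCircle((q[:,:2]*1000).astype(np.float32)); print(len(q),q.mean(0),q.min(0),q.max(0),e,rad)
s=r.get_state(); print(s['tcp_pos'],s['eef_rot'],mv([.5197,.3107,.045]),s['joints'])
R1=T(s)[:3,:3]; print(R.from_matrix(R1.T@R.from_euler('xyz',[180,0,s['eef_rot'][2]],degrees=True).as_matrix()).as_rotvec(degrees=True)/4)
c=dict(np.load('pics/w6.npz')); P=cloud(c); q=P[m*0+1>0][0] if 0 else P[(abs(P[...,0]-.52)<.05)&(abs(P[...,1]-.31)<.05)&(P[...,2]>.0435)&(P[...,2]<.055)]; print('w6',cv2.minEnclosingCircle((q[:,:2]*1000).astype(np.float32)))
E
```

```text
time_s: 25.25
tcp_pos: [0.531, 0.2024, 0.1989]
eef_rot: [179.7, 1.9, -86.2]
contact_force: [0.1, 0.4, -0.0]
gripper_width: 0.0877
gripper_force: 0.0
time_s: 26.05
tcp_pos: [0.518, 0.2702, 0.1969]
eef_rot: [179.5, 0.0, -86.2]
contact_force: [-0.8, 0.1, -0.2]
gripper_width: 0.0875
gripper_force: 0.0
2186 [0.51971371 0.30930172 0.04522307] [0.49121239 0.28223807 0.04001368] [0.54846649 0.33935969 0.04754199] (519.7528076171875, 310.760498046875) 28.74131202697754
2145 [0.51967437 0.30972976 0.04529394] [0.49121239 0.28238148 0.042585  ] [0.54846649 0.33935969 0.04754199] (519.7528076171875, 310.760498046875) 28.74131202697754
[0.51804978 0.27007277 0.19697433] [ 1.79553650e+02  2.62412357e-03 -8.61865713e+01] [-2.02 -0.28  7.6 ] [ 46.50307635  14.53134512 -14.80502606  -0.3482578  -60.99038531
 -42.51987873]
[1.11587470e-01 6.56027574e-04 2.55533052e-06]
w6 ((519.8659057617188, 311.0586242675781), 29.05246353149414)
```

```bash
python3 -m pendant '[[[-0.68,-0.1,0.2,0.11,0,0,1],[-0.68,-0.1,0.4,0,0,0,1],[-0.68,-0.09,0.6,0,0,0,1],[0,0,1,0,0,0,1],[0,0,1,0,0,0,1],[0,0,1,0,0,0,1],[0,0,0.8,0,0,0,1],[0,0,0,0,0,0,1]]]'
python3 -c "
from h import *
s=r.get_state();print(s['tcp_pos'],s['eef_rot'],mv([.5198,.3109,.05]))"
```

```text
time_s: 26.9
tcp_pos: [0.5195, 0.3111, 0.0934]
eef_rot: [179.7, -0.2, -86.2]
contact_force: [-0.6, -0.4, -0.0]
gripper_width: 0.0877
gripper_force: 0.0
[0.51951351 0.31107203 0.09336391] [179.74832871  -0.19863934 -86.161588  ] [ 0.   -0.02  2.17]
```

```bash
python3 -m pendant '[[[0,0,0.8,0.05,0,0,1],[0,-0.02,0.8,0,0,0,1],[0,0,0.5,0,0,0,1],[0,0,0,0,0,0,1],[0,0,0,0,0,0,-0.2],[0,0,0,0,0,0,-0.2],[0,0,0,0,0,0,-0.2],[0,0,0,0,0,0,-0.2]]]' 30
python3 -m pendant '[[[0,0,0,0,0,0,-0.2],[0,0,0,0,0,0,-0.2],[0,0,0,0,0,0,-0.2],[0,0,0,0,0,0,-0.2],[0,0,-0.7,0,0,0,-0.2],[0,0,-1,0,0,0,-0.2],[0,0,-1,0,0,0,-0.2],[0,0,-1,0,0,0,-0.2]]]'
python3 -c "
from h import *
s=r.get_state();print(s['tcp_pos'],s['eef_rot'],mv([.597,.16,.23]))"
```

```text
time_s: 27.7
tcp_pos: [0.5217, 0.3119, 0.0557]
eef_rot: [-179.8, 0.0, -86.2]
contact_force: [-0.2, 0.3, -0.6]
gripper_width: 0.0611
gripper_force: 0.2
time_s: 28.5
tcp_pos: [0.5213, 0.3116, 0.1304]
eef_rot: [-179.8, 0.0, -86.2]
contact_force: [0.9, 0.2, -1.2]
gripper_width: 0.057
gripper_force: 30.0
[0.52130162 0.31158536 0.13043129] [-1.79788144e+02  1.49875177e-02 -8.61597990e+01] [ 7.81 -3.29 -4.97]
```

```bash
python3 -m pendant '[[[0.3,-0.1,-0.9,0,0,0,-0.2],[1,-0.4,-0.9,0,0,0,-0.2],[1,-0.4,-0.9,0,0,0,-0.2],[1,-0.45,-0.9,0,0,0,-0.2],[1,-0.5,-0.9,0,0,0,-0.2],[1,-0.5,-0.5,0,0,0,-0.2],[1,-0.5,0,0,0,0,-0.2],[1,-0.45,0,0,0,0,-0.2]]]'
python3 -m pendant '[[[0.5,0,0,-0.05,0,0,-0.2],[0,0,0,0,0,0,-0.2],[0,0,0,0,0,0,-0.2],[0,0,0,0,0,0,-0.2],[0,0,0,0,0,0,-0.2],[0,0,0,0,0,0,-0.2],[0,0,0,0,0,0,-0.2],[0,0,0,0,0,0,-0.2]]]'
python3 - <<'E'
from h import *
c=shot('wrist'); cv2.imwrite('pics/w7.png',c['frame']); np.savez('pics/w7.npz',**c)
P=cloud(c)
m=(abs(P[...,0]-.597)<.04)&(abs(P[...,1]-.066)<.04)
for a in (.085,.088,.09):
    q=P[m&(P[...,2]>a)&(P[...,2]<.11)]; print(len(q),q.min(0),q.max(0),cv2.minEnclosingCircle((q[:,:2]*1000).astype(np.float32)))
s=r.get_state(); print(s['tcp_pos'],s['eef_rot'])
t=s['tcp_pos']; h=P[(abs(P[...,0]-t[0])<.06)&(abs(P[...,1]-t[1])<.05)&(P[...,2]>t[2]-.065)&(P[...,2]<t[2])]; print('held',len(h),h.min(0),h.max(0))
E
```

```text
time_s: 29.3
tcp_pos: [0.597, 0.1695, 0.2306]
eef_rot: [-179.7, 0.1, -86.2]
contact_force: [0.3, 0.5, -0.0]
gripper_width: 0.0571
gripper_force: 30.0
time_s: 30.1
tcp_pos: [0.5971, 0.1606, 0.2292]
eef_rot: [-180.0, 0.0, -86.1]
contact_force: [-0.3, -0.5, -0.3]
gripper_width: 0.0574
gripper_force: 30.0
1188 [0.57089614 0.03990069 0.08502864] [0.62417243 0.09364621 0.09531112] ((598.117431640625, 66.4091796875), 27.40260124206543)
1150 [0.57089614 0.03990069 0.08801196] [0.62417243 0.09364621 0.09531112] ((598.117431640625, 66.4091796875), 27.40260124206543)
1114 [0.57089614 0.03990069 0.09003004] [0.62417243 0.09364621 0.09531112] ((597.9658813476562, 66.41522979736328), 27.344627380371094)
[0.59718741 0.16051726 0.2292158 ] [-1.79996322e+02  9.27520342e-03 -8.61485578e+01]
held 7215 [0.55276612 0.13098428 0.20368924] [0.6415729  0.18875501 0.22921447]
```

View pics/w7.png

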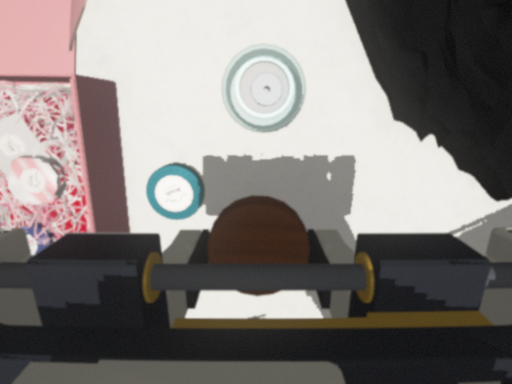

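The jar holds the spool upright, rim at (265,88), and the stopper is held level at (259,245). Moving over the jar.

```bash
python3 -m pendant '[[[0.66,0.04,0,0,0,0,-0.2],[0.8,0.05,0,0,0,0,-0.2],[0.8,0.05,0,0,0,0,-0.2],[0.8,0.05,0,0,0,0,-0.2],[0.8,0.05,0,0,0,0,-0.2],[0.5,0.04,0,0,0,0,-0.2],[0.29,0.03,0,0,0,0,-0.2],[0,0,0,0,0,0,-0.2]]]'
python3 -m pendant '[[[0,0,0.6,0,0,0,-0.2],[0,0,0.6,0,0,0,-0.2],[0,0,0.6,0,0,0,-0.2],[0,0,0.6,0,0,0,-0.2],[0,0,0.6,0,0,0,-0.2],[0,0,0.4,0,0,0,-0.2],[0,0,0,0,0,0,-0.2],[0,0,0,0,0,0,-0.2]]]'
python3 -c "
from h import *
s=r.get_state();print(s['tcp_pos'],s['eef_rot'],s['contact_force'],mv([.5973,.0673,.123]))"
```

```text
time_s: 30.95
tcp_pos: [0.5973, 0.0663, 0.2293]
eef_rot: [-180.0, 0.0, -86.2]
contact_force: [-0.4, 0.9, 0.1]
gripper_width: 0.0573
gripper_force: 30.0
time_s: 31.75
tcp_pos: [0.5974, 0.0672, 0.1612]
eef_rot: [-180.0, -0.0, -86.2]
contact_force: [-0.8, 0.5, 0.1]
gripper_width: 0.0572
gripper_force: 30.0
[0.59744774 0.06716869 0.16122318] [-1.79996900e+02 -3.79800662e-03 -8.61527622e+01] [-0.83421659  0.53162742  0.07460307] [-0.01  0.01  1.91]
```

```bash
python3 -m pendant '[[[0,0,0.25,0,0,0,-0.2],[0,0,0.25,0,0,0,-0.2],[0,0,0.25,0,0,0,-0.2],[0,0,0.25,0,0,0,-0.2],[0,0,0.2,0,0,0,-0.2],[0,0,0.2,0,0,0,-0.2],[0,0,0.1,0,0,0,-0.2],[0,0,0,0,0,0,-0.2]]]'
python3 -m pendant '[[[0,0,0.08,0,0,0,-0.2],[0,0,0.08,0,0,0,-0.2],[0,0,0.08,0,0,0,-0.2],[0,0,0.05,0,0,0,-0.2],[0,0,0.05,0,0,0,-0.2],[0,0,0,0,0,0,-0.2],[0,0,0,0,0,0,-0.2],[0,0,0,0,0,0,-0.2]]]'
```

```text
time_s: 32.55
tcp_pos: [0.5971, 0.0671, 0.1308]
eef_rot: [180.0, -0.0, -86.2]
contact_force: [-0.3, -0.5, -0.3]
gripper_width: 0.0573
gripper_force: 30.0
time_s: 33.35
tcp_pos: [0.5973, 0.0672, 0.1244]
eef_rot: [-180.0, 0.0, -86.2]
contact_force: [-0.0, 0.3, 0.6]
gripper_width: 0.0571
gripper_force: 30.0
```

```bash
python3 -m pendant '[[[0,0,0.05,0,0,0,-0.2],[0,0,0.05,0,0,0,-0.2],[0,0,0.05,0,0,0,-0.2],[0,0,0,0,0,0,-0.2],[0,0,0,0,0,0,-0.2],[0,0,0,0,0,0,-0.2],[0,0,0,0,0,0,-0.2],[0,0,0,0,0,0,-0.2]]]'
```

```text
time_s: 34.15
tcp_pos: [0.5975, 0.0672, 0.1216]
eef_rot: [-180.0, 0.0, -86.2]
contact_force: [0.7, -0.2, 1.1]
gripper_width: 0.0576
gripper_force: 30.0
```

```bash
python3 -m pendant '[[[0,0,0.05,0,0,0,-0.2],[0,0,0.05,0,0,0,-0.2],[0,0,0,0,0,0,-0.2],[0,0,0,0,0,0,-0.2],[0,0,0,0,0,0,-0.2],[0,0,0,0,0,0,-0.2],[0,0,0,0,0,0,-0.2],[0,0,0,0,0,0,-0.2]]]'
```

```text
time_s: 34.95
tcp_pos: [0.5976, 0.0672, 0.1214]
eef_rot: [-179.9, 0.0, -86.1]
contact_force: [-5.9, -0.5, 15.1]
gripper_width: 0.0571
gripper_force: 30.0
```

Seated at the expected height (15 N). Release, rise and check.

```bash
python3 -m pendant '[[[0,0,0,0,0,0,1],[0,0,0,0,0,0,1],[0,0,0,0,0,0,1],[0,0,0,0,0,0,1],[0,0,0,0,0,0,1],[0,0,0,0,0,0,1],[0,0,-0.6,0,0,0,1],[0,0,-1,0,0,0,1]]]'
python3 -m pendant '[[[0,0,-1,0,0,0,1],[0,0,-1,0,0,0,1],[-1,0,-1,0,0,0,1],[-1,0,-1,0,0,0,1],[-1,0,-1,0,0,0,1],[-1,0,0,0,0,0,1],[-1,0,0,0,0,0,1],[0,0,0,0,0,0,1]]]'
python3 - <<'E'
from h import *
c=shot('wrist'); P=cloud(c); m=(abs(P[...,0]-.597)<.045)&(abs(P[...,1]-.066)<.045)&(P[...,2]<.14)
q=P[m&(P[...,2]>.104)]; print(len(q),q.mean(0),q.min(0),q.max(0),cv2.minEnclosingCircle((q[:,:2]*1000).astype(np.float32)))
A=np.c_[q[:,:2]-q[:,:2].mean(0),np.ones(len(q))]; print('plane',np.linalg.lstsq(A,q[:,2],rcond=None)[0])
b=P[m&(P[...,2]<.066)&(P[...,2]>.01)]; print('jar body',b.min(0),b.max(0))
s=r.get_state(); print(s['time_s'],s['tcp_pos'],s['contact_force'])
c=shot('scene'); cv2.imwrite('pics/s3.png',cv2.resize(c['frame'][110:260,200:340],None,fx=4,fy=4,interpolation=cv2.INTER_CUBIC))
E
```

```text
time_s: 35.75
tcp_pos: [0.5965, 0.0669, 0.1511]
eef_rot: [179.9, -0.0, -86.2]
contact_force: [0.3, 0.1, 0.7]
gripper_width: 0.0881
gripper_force: 0.0
time_s: 36.55
tcp_pos: [0.5905, 0.1688, 0.2525]
eef_rot: [-179.9, 0.1, -86.1]
contact_force: [-0.4, -0.1, -0.0]
gripper_width: 0.0875
gripper_force: 0.0
3409 [0.59707954 0.06612873 0.11134055] [0.5688052  0.03810378 0.10668601] [0.6249587  0.09536756 0.11409977] ((597.3906860351562, 66.5514144897461), 28.8452091217041)
plane [ 0.00160232 -0.00402351  0.11134055]
jar body [0.55602503 0.02448059 0.05546964] [0.63885696 0.10789031 0.06599986]
36.6 [0.5904775  0.16782363 0.25226975] [-0.36466402  0.26702088  0.09550282]
```

View pics/s3.png

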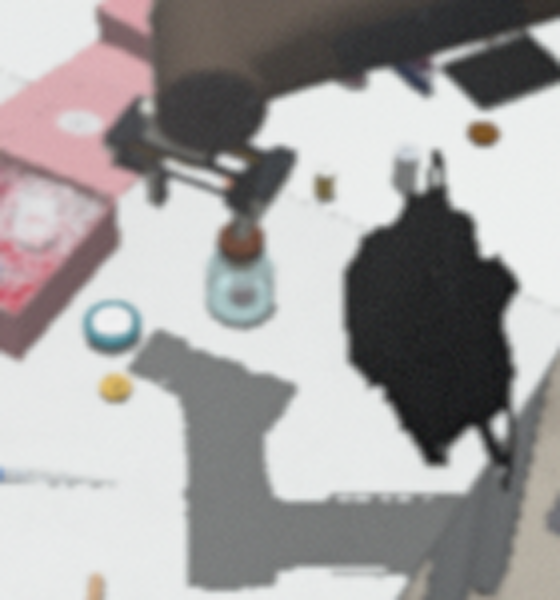

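The stopper is seated in the jar at (240,242): its head top is level at 0.111 m (0.112 m would be fully home), and the spool is visible inside. The gripper is clear, so I'm handing in.

```bash
python3 -c "
from plant import r
print(r.close_job())"
```

```text
the job is handed in; nothing more can be done
None
```

The pink spool is in the jar and the cork stopper is seated level in the neck after being stood upright and let go; the job was handed in at about 37 s, but no verdict came back.

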